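# Slide the model plate under the leaf spring of the plate jig

### The arm

A 6-joint arm with a two-finger parallel gripper is mounted at the origin on a cart in front of the work surface, level with it; the furniture and walls round the work are solid. World frame = base frame: x ahead of the robot, y to its left, z up, the work surface at z = 0. Lengths are in mm, angles in rad, forces in N, time in s.
With the tool pointing down it reaches from about 425 to 1125 mm from the base axis. Payload 14.9 kg.
Tool frame: the origin (TCP) lies on the centre line of the jaws, within the pads' length; the fingertips stand 11 mm ahead of it and the grasp point (between the pads) lies 8 mm behind it; z points along the fingers, y is the line along which they close (so a half turn about z gives the same grasp; the last joint's range is limited). The gripper opens to 91 mm and grips with 3 to 60 N. Pads are 32 mm wide; open, the fingers measure 118 mm over their backs; the gripper's body (76 mm by 178 mm) begins 60 mm behind the grasp point.
Start: joints at [1.224, 0.379, 1.734, -0, 1.028, -0.033], TCP at [216.08, 665.828, 192.932] pointing down, gripper open.
Joint ranges: [-2.77, 2.77], [-0.74, 2.19], [0, 2.66], [-1.06, 4.2], [0.31, 2.87], [-3.08, 3.08]. Speed limits (rad/s): [1.89, 1.89, 2.39, 3.14, 3.14, 3.14].

### API

Orientations are given as a rotation vector (axis times angle).
In Python, from cell import r, cams gives the robot as it stands.
- The arm moves only by the shell command python3 -m creep 'ROWS' [OPENING] [FORCE]. ROWS is JSON, one flat list of numbers, 6 for each row, row after row: the shift along the world's x, y, z as a fraction of full scale, then the turn, a rotation vector about the world's x, y, z as a fraction of full scale. In form: [x, y, z, rx, ry, rz, x, y, z, rx, ry, rz, ...]. A call has 1 to 12 rows; each row shifts and turns the commanded pose from where the row before left it; what a row does not reach is not made up. Full scale, the value 1, is 50 mm for a shift and 0.08 rad for a turn. A row lasts 1/8 s, in which the tool goes at most 62.5 mm and 10.7 degrees, less where a joint would pass 70% of its speed; a pose out of reach is approached as far as the arm can. A call with a number of a shift or a turn outside -1 to 1 is refused whole. A call with a gripper value outside its range is refused whole. OPENING is the opening, from 0 (shut) to 1 (fully open), set as the call begins (- or left out, the last holds). The fingers move at their own pace and stop on an object; FORCE is the grip in N (left out, the last holds). Time passes only in rows, so rows that do not move let the fingers close. It gives the time, the measured TCP pose, the force, the opening and the grip force at its end, in the units of the state.
- r.state(): the state, without advancing time (a new reading comes with each control period).
- cams.capture(name): name is "scene" or "top" or "wrist"; returns a dict with "image" (480x640x3 uint8, red, green, blue), "vfov" (degrees; the focal length in pixels is half the picture's height over the tangent of half this angle, whatever the lens; pixels are square), "cx", "cy" (the principal point, pixels), "camera_from_world" (4x4, takes a point from world to camera coordinates). Camera axes: x right, y up, looking along -z (the intrinsics and any distortion apply to the point x, -y, -z); pixel columns grow to the right and rows downward; lengths in mm; the calibration is good to about 2 mm. A picture is of the moment at which its call begins. There is no depth.
- r.hand_in(): hands the job in; it is judged then, once.
The state is a dict: "time_s": time; "joint_positions": joint angles; "joint_vel": joint speeds; "joint_torque": joint torques, N m; "tcp_pos": TCP position; "tcp_rot": TCP orientation; "force": force on the tool from outside, world axes, zero at the start; "moment": the same for the moment, N m; "width": finger opening in mm; "finger_force": force on a finger pad.
Only numpy, scipy, OpenCV 4.12 (cv2) and the standard library are available. Lean on these libraries where they do the work, as an engineer would, in place of code of your own. Each camera call takes 0.05 s, during which the arm holds its last target. There are 200 camera calls.

### The job

In the grey metal jig the white model plate rides high on a sprung steel tongue. With the fingertips press the plate down hard and, keeping it pressed, push it along the channel under the bridge and its leaf spring, fully home against the end stop, so that the tongue springs up behind it; then let go. Only press and push the plate, never lift it, and leave the two casts and the red ring beside the jig where they stand.

Things in the scene. Friction and masses are not known exactly. Their poses are not given: they have to be found in the camera images.
- jig: Fixed grey metal channel jig, 220 long (x) x 100 wide (y), origin at the centre of its underside on the worktop; +x is the sliding direction, z up. Channel floor 18 mm above the worktop; side walls 78 mm apart inside, tops at z=33 mm, but in the entry half (x=-110..-5) they rise to z=42 mm with keeper strips overhanging 6 mm each side (66 mm open between), undersides at z=39 mm. Entry end open.
- jig_stop (a point): Foot of the end stop's face, at x=+97 mm on the channel floor in the jig's frame. The plate's nose rests here when home.
- bridge (a point): Middle of the underside of the dark fixed bridge bar across the channel, jig x=+56 mm, 12.5 mm above the floor. The bar is 14 mm long in x (49..63 mm); its posts reach 44 mm above the worktop. It blocks the raised plate.
- leaf_tip (a point): Free tip of the steel leaf spring (44 mm wide) that is riveted on the bridge and slopes down in +x. At rest at jig x=+90 mm, about 8.5 mm above the floor (its lower side 7 mm). The plate's nose lifts it by about 3 mm and it then drags on the plate's top with about 6 N.
- plate: Loose white slippery plate, 110 long (x) x 76 wide x 10 mm thick, 0.14 to 0.28 kg, axes parallel to the jig's; origin at the centre of its underside; blunt nose at x=+55, square tail at x=-55 mm. At the start it rests on the tongue, underside at 28 mm, and cannot pass the bridge; pressed flat, underside at 18 mm, it clears the bar by 2.5 mm. Home, its origin is at jig x=+42 mm.
- plate_rib (a point): Foot of the face, looking to the tail, of a cross rib on the plate's top (60 wide, 5 long, 12 mm high), for fingertips to push against; plate x=-13, z=10 mm. When the plate is home the rib is still 15 mm short of the bridge.
- plate_pad (a point): Point to press with closed fingertips: top of the grey grooved thumb pad (36 long in x, 50 wide, plate x=-51..-15) between tail and rib; the point is at plate x=-29 (16 mm behind the rib's face), z=16 mm with the pad up. It stands 44 mm above the worktop at the start, 34 mm less the pad's travel when the plate is flat, and at jig x=+13 mm when the plate is home.
- pad (a joint): Sprung travel of the thumb pad into the plate, m: 0 up (6 mm above the plate's top), 0.006 fully in (flush, then rigid). Spring 12 N at the start, 24 N fully in, 2 N per mm, so it shows how hard the plate is pressed. About 2 to 5 mm (16 to 22 N) with the plate flat is right.
- tongue (a joint): Sprung steel tongue in the channel floor, jig x=-85..-20 mm, 40 wide. Value in m: 0 up (10 mm above the floor), 0.010 flush. Spring 7 N up, 11 N flush. Any part of the plate over it holds it down; it springs up behind the tail once the plate is within 6 mm of the end stop. Towards the end it pushes up the tail only: about 15 N of press is needed throughout.
- cast_a: Bystander: tall beige dental cast, 64x63x37 mm, loose, left of the jig; origin at the centre of its underside. Leave alone.
- cast_b: Bystander: thin beige dental cast, 60x64x20 mm, loose, right of the jig near its far end; origin at the centre of its underside. Leave alone.
- ring: Bystander: red ring base with an upright tooth, 51x51x49 mm, loose, right of the jig near its entry; origin at the centre of its underside. Leave alone.
Mind the look-alikes: they are no part of the job. There is more than one size of the plate; the one meant has the size given above.

How it is judged:
By the outcome, as a careful person would: the job done as asked, in the order asked, and still so for the second after the job is handed in, with the robot touching nothing.
It also fails if it takes over 35 s, if anything falls off the work surface, if the arm or the gripper's body presses on something with over 40 N, if the wrist force passes 120 N, or if a joint passes its speed limit or range.

## Working session

There is one attempt and no reset: what is moved stays moved. The work goes in short steps, Python scripts to look and compute and a shell command to move; the robot and the scene stay as the last step left them, time stands still between calls to the robot, and variables do not carry over. Pictures are saved under pics/ and viewed, at most 10 in all, crops included, and the job is handed in when it is done.

```bash
mkdir -p pics; ls; python3 - <<'E'
from cell import r,cams
import cv2
for n in("scene","top"):
    c=cams.capture(n); cv2.imwrite(f"pics/{n}0.png",c["image"][:,:,::-1]); print(n,c["vfov"],c["cx"],c["cy"],c["camera_from_world"],[k for k in c])
s=r.state();print(s)
E
```

```text
pics
scene 48.018844814805455 320.24972440337075 245.69264944837425 [[ 9.03342643e-01 -4.28358623e-01  2.19308035e-02 -4.76071517e+02]
 [ 1.54824255e-01  3.73330161e-01  9.14687947e-01 -1.27932610e+02]
 [-4.00001900e-01 -8.22881207e-01  4.03565359e-01 -9.49115035e+02]
 [ 0.00000000e+00  0.00000000e+00  0.00000000e+00  1.00000000e+00]] ['image', 'vfov', 'cx', 'cy', 'camera_from_world']
top 44.958365680103476 311.8897389229377 242.94585280453109 [[ 1.47002055e-02 -9.99456593e-01  2.95029386e-02 -2.43013474e+01]
 [ 9.93748734e-01  1.78692585e-02  1.10200467e-01 -5.46139600e+02]
 [-1.10667779e-01  2.76985383e-02  9.93471406e-01 -1.10970606e+03]
 [ 0.00000000e+00  0.00000000e+00  0.00000000e+00  1.00000000e+00]] ['image', 'vfov', 'cx', 'cy', 'camera_from_world']
{'time_s': 0.1, 'joint_positions': array([ 1.22369873e+00,  3.79341787e-01,  1.73472139e+00, -3.15186417e-05,
        1.02847362e+00, -3.33188484e-02]), 'joint_vel': array([ 0.00053905, -0.00147556, -0.00110764, -0.00082484, -0.00039747,
        0.00194789]), 'joint_torque': array([ 2.89424934e-03, -7.65034890e+01, -4.35298777e+01,  6.52996916e-02,
        3.98291310e-02, -4.42117289e-05]), 'tcp_pos': array([215.95892158, 665.46789635, 192.36436447]), 'tcp_rot': array([-4.90813946e-01, -3.10286141e+00,  1.46424331e-03]), 'force': array([-0.19111797, -0.21157194, -0.32404377]), 'moment': array([-0.00022795,  0.01523521, -0.00805702]), 'finger_force': 0.0, 'width': 91.28289931168212}
```

View pics/top0.png

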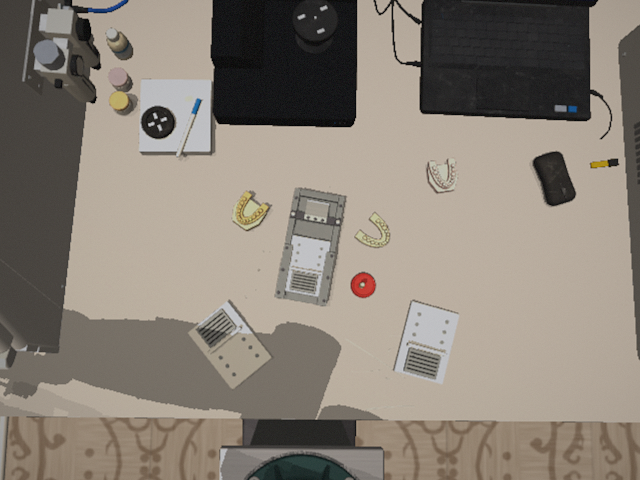

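View pics/scene0.png

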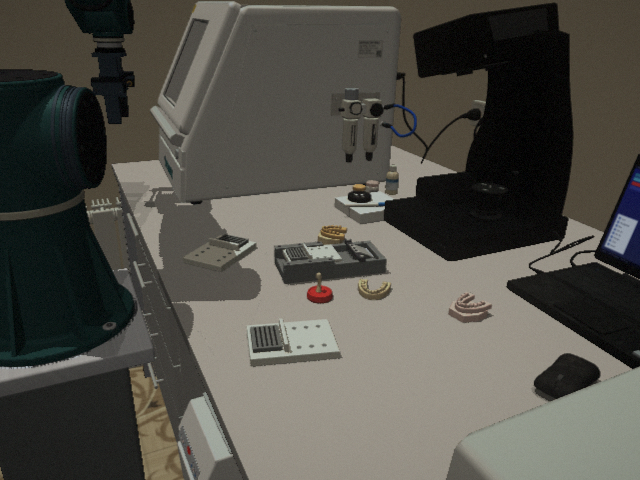

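Top view: the grey jig is at about (312,246), with its bridge at (316,213). Plate candidates are the one in the jig at (307,265), a loose white one at (427,341) and a loose beige/white one at (230,343). The one in the jig fits the description, since it lies in the channel on the tongue. I'll confirm that in an enlarged crop.

```bash
python3 - <<'E'
import cv2,numpy as np
t=cv2.imread("pics/top0.png")[180:310,265:355]; s=cv2.imread("pics/scene0.png")[230:290,265:395]
a=cv2.resize(t,None,fx=4.5,fy=4.5,interpolation=2)
b=cv2.resize(s,None,fx=3,fy=3,interpolation=2)
o=np.zeros((585,800,3),np.uint8);o[:a.shape[0],:a.shape[1]]=a;o[:b.shape[0],408:408+b.shape[1]]=b[:,:392]
cv2.imwrite("pics/crop.png",o)
E
```

```text
(no output)
```

View pics/crop.png

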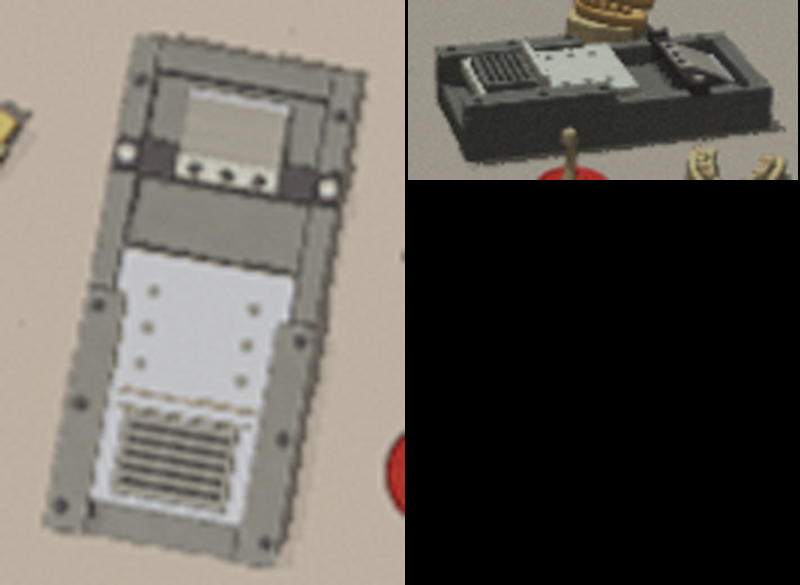

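The crop confirms it: the grooved pad (175,455), rib (190,400) and nose edge (122,248)–(296,275) sit in the jig channel, ahead of the bridge (126,152)–(328,187). Now I'll cast rays.

```bash
cat > h.py <<'E'
import numpy as np
def ray(c,u,v,z):
    f=240/np.tan(np.radians(c["vfov"])/2); M=np.array(c["camera_from_world"]);R=M[:3,:3];t=M[:3,3]
    d=R.T@np.array([(u-c["cx"])/f,-(v-c["cy"])/f,-1]); o=-R.T@t
    return o+d*(z-o[2])/d[2]
def proj(c,p):
    f=240/np.tan(np.radians(c["vfov"])/2); q=np.array(c["camera_from_world"])@np.r_[p,1]
    return c["cx"]+f*q[0]/-q[2], c["cy"]-f*q[1]/-q[2]
E
python3 - <<'E'
from cell import r,cams
from h import *
c=cams.capture("top")
P={}
for n,u,v,z in [("farL",137,35,33),("farR",367,72,33),("entL",43,528,42),("entR",278,567,42),("noseL",122,248,38),("noseR",296,275,38),("tailL",92,499,38),("tailR",240,524,38),("boltL",126,152,46),("boltR",328,187,46),("ribL",120,388,50),("ribR",255,410,50),("padFL",122,408,44),("padFR",240,428,44),("padBL",112,490,44),("padBR",225,510,44)]:
    P[n]=ray(c,(u+.5)/4.5-.5+265,(v+.5)/4.5-.5+180,z); print(n,P[n].round(1))
d=lambda a,b:np.linalg.norm(P[a]-P[b]).round(1)
for a,b in [("farL","farR"),("entL","entR"),("farL","entL"),("farR","entR"),("noseL","noseR"),("noseL","tailL"),("boltL","boltR"),("ribL","ribR"),("padFL","padBL"),("padFL","padFR")]:
    w=P[a]-P[b];print(a,b,d(a,b),"ang",np.degrees(np.arctan2(w[1],w[0])).round(1))
print("centre",((P["farL"]+P["farR"]+P["entL"]+P["entR"])/4).round(1))
E
```

```text
farL [656.3  19.7  33. ]
farR [641.8 -81.9  33. ]
entL [439.4  56.   42. ]
entR [424.4 -44.8  42. ]
noseL [561.1  24.5  38. ]
noseR [550.7 -51.3  38. ]
tailL [452.2  35.4  38. ]
tailR [442.5 -28.4  38. ]
boltL [602.   23.5  46. ]
boltR [588.4 -64.3  46. ]
ribL [499.3  24.1  50. ]
ribR [490.9 -33.7  50. ]
padFL [491.2  23.2  44. ]
padFR [483.4 -27.6  44. ]
padBL [456.   26.8  44. ]
padBR [448.3 -21.7  44. ]
farL farR 102.6 ang 81.9
entL entR 101.8 ang 81.5
farL entL 220.1 ang -9.5
farR entR 220.8 ang -9.7
noseL noseR 76.5 ang 82.2
noseL tailL 109.4 ang -5.7
boltL boltR 88.8 ang 81.2
ribL ribR 58.4 ang 81.7
padFL padBL 35.3 ang -5.9
padFL padFR 51.4 ang 81.3
centre [540.5 -12.8  37.5]
```

```bash
python3 - <<'E'
from cell import cams
from h import *
c=cams.capture("scene")
for p in [(195,203),(165,178),(116,165),(158,110),(183,137)]: print(p,[ray(c,*p,z).round(0) for z in (0,200)])
c=cams.capture("top")
for p in [(60,350),(85,100),(0,350)]: print(p,[ray(c,*p,z).round(0) for z in (0,200,350)])
E
```

```text
(195, 203) [array([377., 508.,   0.]), array([257., -58., 200.])]
(165, 178) [array([346., 782.,   0.]), array([238., 108., 200.])]
(116, 165) [array([220., 996.,   0.]), array([161., 239., 200.])]
(158, 110) [array([ 544., 2032.,    0.]), array([359., 869., 200.])]
(183, 137) [array([ 527., 1352.,    0.]), array([348., 455., 200.])]
(60, 350) [array([331., 473.,   0.]), array([346., 394., 200.]), array([358., 336., 350.])]
(85, 100) [array([836., 454.,   0.]), array([765., 378., 200.]), array([711., 322., 350.])]
(0, 350) [array([329., 588.,   0.]), array([345., 490., 200.]), array([357., 416., 350.])]
```

Gap to the big instrument (x>350, y>450) needs care, so I'll go in along −y first and then arc round. I'll close the fingers on the way.

```bash
python3 -m creep '[0.05,-1,0,0,0,0, 0.05,-1,0,0,0,0, 0.05,-1,0,0,0,0, 0.05,-1,0,0,0,0, 0,-1,0,0,0,0, 1,-1,0,0,0,0, 1,-0.9,0,0,0,0]' 0 20
```

```text
time_s: 1.12
tcp_pos: [317.4, 328.5, 193.3]
tcp_rot: [0.489, 3.103, 0.001]
force: [0.9, 1.8, -0.7]
width: 23.9
finger_force: 0.0
```

```bash
python3 -m creep '[0.5,-0.85,0,0,0,0, 0.45,-0.92,0,0,0,0, 0.42,-0.93,0,0,0,1, 0.4,-0.93,0,0,0,1, 0.4,-0.93,0,0,0,0, 0.4,-0.93,-0.4,0,0,0, 0.4,-0.93,-0.4,0,0,0, 0,0,0,0,0,0, 0,0,0,0,0,0]'; python3 - <<'E'
from cell import r,cams
import cv2
from h import *
c=cams.capture("wrist"); cv2.imwrite("pics/w1.png",c["image"][:,:,::-1]); s=r.state();print(s["tcp_pos"],s["tcp_rot"],s["force"],c["vfov"],c["cx"],c["cy"])
E
```

```text
time_s: 2.25
tcp_pos: [465.0, 9.0, 153.0]
tcp_rot: [-0.242, -3.132, -0.0]
force: [0.6, 0.1, -0.5]
width: 0.2
finger_force: 0.0
[465.06558307   9.45586533 153.22543297] [2.40665765e-01 3.13217636e+00 1.41748014e-04] [ 0.68917143 -0.06702136  0.86219461] 71.8827741880722 316.4001328554656 230.31431981841988
```

View pics/w1.png

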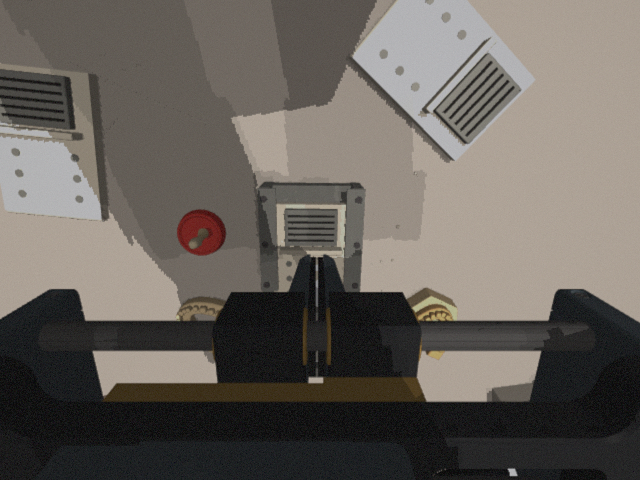

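Wrist view: the jig's entry corners are at (258,184) and (363,185), and the pad's corners at (285,209), (337,209), (338,247) and (285,247). The rib is at row ~253. The jig looks square to the tool.

```bash
python3 - <<'E'
from cell import cams
from h import *
c=cams.capture("wrist")
P={n:ray(c,u,v,z) for n,u,v,z in [("eR",258,184,42),("eL",363,185,42),("pBR",285,209,44),("pBL",337,209,44),("pFL",338,247,44),("pFR",285,247,44),("wR",264,285,42),("wL",361,285,42)]}
for k in P: print(k,P[k].round(1))
w=P["eL"]-P["eR"];print(np.linalg.norm(w),np.degrees(np.arctan2(w[1],w[0])))
w=P["pFL"]-P["pBL"];print(np.linalg.norm(w),np.degrees(np.arctan2(w[1],w[0])))
print(sum(P[k] for k in("pBR","pBL","pFL","pFR"))/4)
a=np.radians(-8.8);e=np.array([np.cos(a),np.sin(a),0])
print("jig centre",(P["eL"]+P["eR"])/2+110*e)
for p in [(473.7,-0.4,44),(465,9.4,142)]: print(proj(c,np.array(p)))
g=cv2=__import__("cv2").cvtColor(c["image"],6)[:, 300:325].mean(1)
print([(v,int(g[v])) for v in range(178,262)])
E
```

```text
eR [422.  -38.9  42. ]
eL [437.7  56.1  42. ]
pBR [448.5 -18.4  44. ]
pBL [456.   29.5  44. ]
pFL [493.4  25.3  44. ]
pFR [485.5 -25.2  44. ]
wR [523.1 -53.9  42. ]
wL [538.1  42.8  42. ]
96.32328035643712 80.6114143700549
37.678466024557714 -6.32207430387402
[470.85966745   2.77315491  44.        ]
jig centre [538.57214723  -8.19586012  42.        ]
(np.float64(308.43347631082486), np.float64(231.65033220552715))
(np.float64(317.5447995238994), np.float64(261.45753377828527))
[(178, 130), (179, 129), (180, 129), (181, 127), (182, 107), (183, 60), (184, 57), (185, 73), (186, 93), (187, 95), (188, 94), (189, 94), (190, 94), (191, 94), (192, 94), (193, 93), (194, 94), (195, 94), (196, 94), (197, 94), (198, 94), (199, 94), (200, 93), (201, 94), (202, 92), (203, 100), (204, 134), (205, 165), (206, 167), (207, 159), (208, 120), (209, 69), (210, 92), (211, 98), (212, 97), (213, 97), (214, 91), (215, 53), (216, 40), (217, 70), (218, 98), (219, 98), (220, 93), (221, 63), (222, 37), (223, 64), (224, 96), (225, 98), (226, 93), (227, 66), (228, 37), (229, 61), (230, 95), (231, 98), (232, 92), (233, 67), (234, 36), (235, 61), (236, 95), (237, 97), (238, 91), (239, 65), (240, 37), (241, 61), (242, 93), (243, 93), (244, 92), (245, 99), (246, 112), (247, 91), (248, 89), (249, 96), (250, 120), (251, 146), (252, 146), (253, 143), (254, 130), (255, 114), (256, 103), (257, 56), (258, 38), (259, 36), (260, 39), (261, 37)]
```

Two views put the pad point at about (474,1), agreeing within 3 mm. I'll descend to just above the pad, about 3 mm behind the rib-contact position.

```bash
python3 -m creep '[0.12,-0.16,-0.5,0,0,0, 0,0,-0.7,0,0,0, 0,0,-0.5,0,0,0, 0,0,-0.16,0,0,0, 0,0,0,0,0,0, 0,0,0,0,0,0]'; python3 - <<'E'
from cell import r,cams
import cv2,numpy as np
a=cams.capture("scene")["image"][225:295,260:400,::-1]; b=cams.capture("wrist")["image"][160:300,230:400,::-1]
o=np.vstack([cv2.resize(a,(600,300),interpolation=2),cv2.resize(b,(364,300),interpolation=2).copy() if 0 else np.pad(cv2.resize(b,(364,300),interpolation=2),((0,0),(0,236),(0,0)))])
cv2.imwrite("pics/d1.png",o);print(r.state()["tcp_pos"],r.state()["force"])
E
```

```text
time_s: 3.1
tcp_pos: [471.9, 1.0, 61.0]
tcp_rot: [0.241, 3.131, 0.0]
force: [-0.5, 1.2, 0.3]
width: 0.5
finger_force: 0.0
[471.84707752   0.8906042   60.84380098] [-0.5168018   0.31697794 -0.84344014]
```

View pics/d1.png

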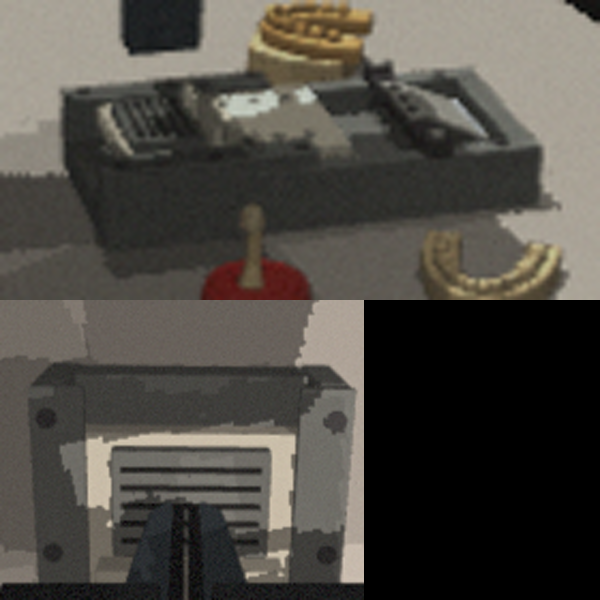

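```bash
python3 - <<'E'
from cell import r,cams
from h import *
c=cams.capture("scene");s=r.state()["tcp_pos"]
for p in [(*s[:2],s[2]-11),(*s[:2],44),(470.3,1.5,44),s]: 
    u,v=proj(c,np.array(p));print(p,u,v,"crop",(u-260)*4.28,(v-225)*4.28)
w=cams.capture("wrist");print(proj(w,np.array([*s[:2],s[2]-11])),"crop",[(x-o)*2.14 for x,o in zip(proj(w,np.array([*s[:2],s[2]-11])),(230,160))])
E
```

```text
(np.float64(471.761467540521), np.float64(0.861250487214394), np.float64(49.722162539236514)) 296.55393587770675 250.072018416943 crop 156.4508455565849 107.30823882451602
(np.float64(471.761467540521), np.float64(0.861250487214394), 44) 296.54242926695855 252.57923272791672 crop 156.4015972625826 118.03911607548356
(470.3, 1.5, 44) 295.77491390815476 252.57373263350456 crop 153.11663152690238 118.01557567139953
[471.76146754   0.86125049  60.72216254] 296.57618960854535 245.22307778168937 crop 156.5460915245741 86.5547729056305
(np.float64(317.66234555384835), np.float64(261.68471972544864)) crop [np.float64(187.5974194852355), np.float64(217.60530021246012)]
```

Wrist view: the closed tips are over the pad, centred and behind the rib. In the scene view the jig, casts and ring are undisturbed. I'll lower slowly, watching the force; contact is expected at TCP z≈55.

```bash
python3 -m creep '[0,0,-0.06,0,0,0, 0,0,-0.05,0,0,0, 0,0,-0.04,0,0,0, 0,0,0,0,0,0]'; python3 -m creep '[0,0,-0.06,0,0,0, 0,0,0,0,0,0]'; python3 -m creep '[0,0,-0.06,0,0,0, 0,0,0,0,0,0]'
```

```text
time_s: 3.8
tcp_pos: [471.1, 0.8, 52.2]
tcp_rot: [-0.241, -3.132, 0.0]
force: [-0.2, 0.1, -0.1]
width: 0.4
finger_force: 0.0
time_s: 4.05
tcp_pos: [471.1, 0.8, 49.2]
tcp_rot: [-0.241, -3.132, 0.0]
force: [0.6, -0.0, -0.0]
width: 0.7
finger_force: 0.0
time_s: 4.3
tcp_pos: [471.1, 0.8, 46.2]
tcp_rot: [-0.241, -3.132, 0.0]
force: [-0.4, -0.1, -0.0]
width: 0.5
finger_force: 0.0
```

No contact yet at a nominal tip height of 35, though 44 was expected. I'll look before going on.

```bash
python3 - <<'E'
from cell import r,cams
import cv2,numpy as np
a=cams.capture("scene")["image"][180:300,240:400,::-1]
cv2.imwrite("pics/d2.png",cv2.resize(a,(800,600),interpolation=2))
print(r.state())
E
```

```text
{'time_s': 4.35, 'joint_positions': array([-4.77079230e-02,  2.72843369e-01,  2.23898775e+00, -2.74989413e-05,
        6.29948866e-01, -1.46472375e+00]), 'joint_vel': array([-0.00084221, -0.0028569 ,  0.00029769, -0.00067385,  0.00036234,
        0.00091418]), 'joint_torque': array([-2.10262377e-03, -5.19219983e+01, -2.81029236e+01, -1.62785221e-02,
        5.45432058e-02,  2.44317403e-05]), 'tcp_pos': array([471.15570106,   0.82691272,  46.32787987]), 'tcp_rot': array([-2.41270744e-01, -3.13212697e+00,  3.40160690e-05]), 'force': array([-0.24454371, -0.61006956,  0.78773213]), 'moment': array([ 0.00954776, -0.04917665, -0.00443191]), 'finger_force': 0.0, 'width': 0.666202656094758}
```

View pics/d2.png

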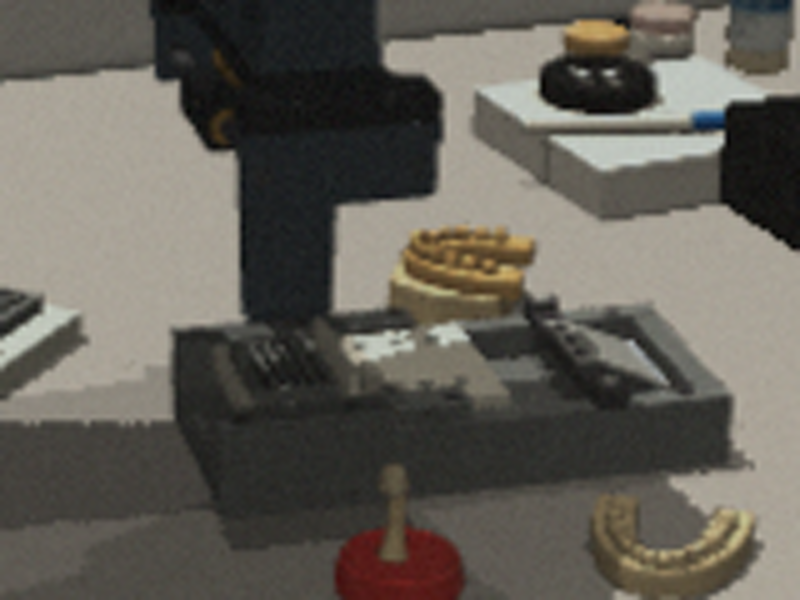

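In this view the fingertip's lower edge is at full-frame ≈(298,244), while the pad is at ≈(298,252). So the tips either float ~18 mm up or sit further back than they look from above. I'll check by triangulating pad, jig corners and tips across views.

```bash
python3 - <<'E'
from cell import r,cams
from h import *
import cv2
c=cams.capture("scene");t=cams.capture("top");w=cams.capture("wrist");s=r.state()["tcp_pos"]
a=np.radians(-8.8);R=np.array([[np.cos(a),-np.sin(a),0],[np.sin(a),np.cos(a),0],[0,0,1]]);o=np.array([540,-11,0])
for n,p in {"entR42":(-110,-50,42),"entR0":(-110,-50,0),"farR33":(110,-50,33),"farR0":(110,-50,0),"entL42":(-110,50,42),"pad":(-69,0,44)}.items():
    u,v=proj(c,o+R@p);print(n,"scene d2crop",round((u-240)*5),round((v-180)*5))
# z of tip from scene with known xy column
for z in (35,45,55,65): 
    u,v=proj(c,np.array([s[0],s[1],z]));print(z,"tip d2crop",round((u-240)*5),round((v-180)*5), "top px",proj(t,np.array([s[0],s[1],z])))
b=w["image"][120:330,200:440,::-1]; d=t["image"][200:310,240:380,::-1]
b=cv2.resize(b,(400,350),interpolation=2); d=cv2.resize(d,(400,314),interpolation=2)
o2=np.zeros((350,800,3),np.uint8);o2[:,:400]=b;o2[:314,400:]=d;cv2.imwrite("pics/d3.png",o2)
E
```

```text
entR42 scene d2crop 215 430
entR0 scene d2crop 215 524
farR33 scene d2crop 728 394
farR0 scene d2crop 722 464
entL42 scene d2crop 162 331
pad scene d2crop 284 364
35 tip d2crop 282 383 top px (np.float64(303.050884654844), np.float64(281.00042235143655))
45 tip d2crop 282 361 top px (np.float64(303.1254575578266), np.float64(280.7666901806474))
55 tip d2crop 282 339 top px (np.float64(303.20136872515667), np.float64(280.52876351804537))
65 tip d2crop 282 317 top px (np.float64(303.27865450717417), np.float64(280.28652843157823))
```

View pics/d3.png

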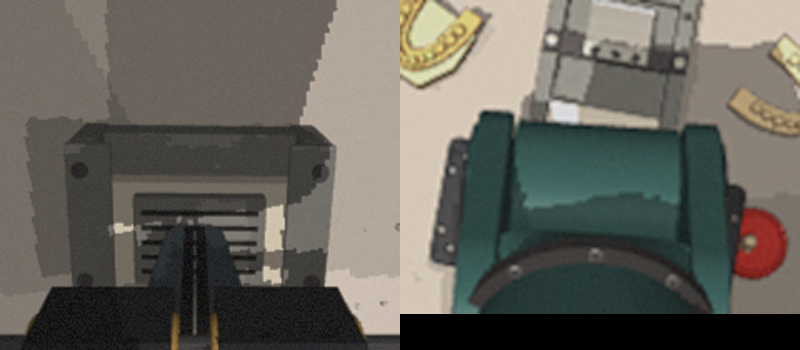

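The scene calibration fits the jig, so the tips really are at z≈62, about 27 mm above nominal. The height numbers therefore can't be trusted, and I'll find contact by force.

```bash
python3 -m creep '[0,0,-0.06,0,0,0, 0,0,-0.06,0,0,0, 0,0,0,0,0,0]'; python3 -m creep '[0,0,-0.06,0,0,0, 0,0,0,0,0,0]'; python3 -m creep '[0,0,-0.04,0,0,0, 0,0,0,0,0,0]'
```

```text
time_s: 4.88
tcp_pos: [471.0, 0.8, 40.1]
tcp_rot: [-0.241, -3.132, 0.0]
force: [0.1, -0.1, -0.2]
width: 0.3
finger_force: 0.0
time_s: 5.12
tcp_pos: [471.1, 0.8, 37.2]
tcp_rot: [-0.241, -3.132, 0.0]
force: [1.3, -0.4, 0.5]
width: 0.5
finger_force: 0.0
time_s: 5.38
tcp_pos: [471.2, 0.8, 35.3]
tcp_rot: [-0.241, -3.132, -0.0]
force: [-0.0, -0.1, 0.4]
width: 0.5
finger_force: 0.0
```

```bash
python3 -m creep '[0,0,-0.06,0,0,0, 0,0,0,0,0,0]'; python3 -m creep '[0,0,-0.04,0,0,0, 0,0,0,0,0,0]';  python3 -m creep '[0,0,-0.04,0,0,0, 0,0,0,0,0,0]'
```

```text
time_s: 5.62
tcp_pos: [471.1, 0.8, 32.2]
tcp_rot: [-0.241, -3.132, 0.0]
force: [0.1, -0.8, 0.1]
width: 0.2
finger_force: 0.0
time_s: 5.88
tcp_pos: [471.1, 0.8, 30.3]
tcp_rot: [-0.241, -3.132, 0.0]
force: [-0.6, 0.2, 0.4]
width: 0.7
finger_force: 0.0
time_s: 6.12
tcp_pos: [471.1, 0.8, 28.3]
tcp_rot: [-0.241, -3.132, 0.0]
force: [-0.7, 0.1, -0.8]
width: 0.7
finger_force: 0.0
```

```bash
python3 -m creep '[0,0,-0.03,0,0,0, 0,0,0,0,0,0]'; python3 -m creep '[0,0,-0.03,0,0,0, 0,0,0,0,0,0]'; python3 - <<'E'
from cell import r,cams
import cv2,numpy as np
a=cams.capture("scene")["image"][180:300,240:400,::-1]
cv2.imwrite("pics/d4.png",cv2.resize(a,(800,600),interpolation=2))
E
```

```text
time_s: 6.38
tcp_pos: [471.1, 0.8, 26.8]
tcp_rot: [-0.241, -3.132, 0.0]
force: [-0.3, -0.1, -0.0]
width: 0.3
finger_force: 0.0
time_s: 6.62
tcp_pos: [471.2, 0.8, 25.3]
tcp_rot: [-0.241, -3.132, -0.0]
force: [0.2, -0.0, -0.3]
width: -0.1
finger_force: 0.0
```

View pics/d4.png

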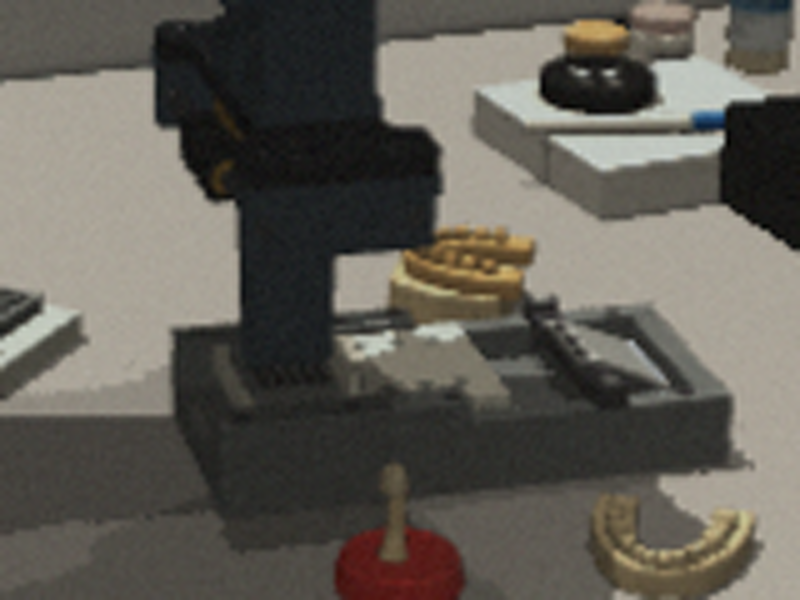

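The tip's lower edge is at crop row ~370, right above the pad with the rib just ahead, so contact is close. Going on in 1 mm steps.

```bash
for i in 1; do python3 -m creep '[0,0,-0.02,0,0,0, 0,0,0,0,0,0]'; done; python3 -m creep '[0,0,-0.02,0,0,0, 0,0,0,0,0,0]'; python3 -m creep '[0,0,-0.02,0,0,0, 0,0,0,0,0,0]'; python3 -m creep '[0,0,-0.02,0,0,0, 0,0,0,0,0,0]'
```

```text
time_s: 6.92
tcp_pos: [471.2, 0.8, 24.4]
tcp_rot: [-0.241, -3.132, 0.0]
force: [-0.0, 0.0, 0.3]
width: 0.3
finger_force: 0.0
time_s: 7.18
tcp_pos: [471.2, 0.8, 23.4]
tcp_rot: [-0.241, -3.132, -0.0]
force: [-0.3, -0.4, -0.1]
width: 0.7
finger_force: 0.0
time_s: 7.42
tcp_pos: [471.2, 0.8, 22.5]
tcp_rot: [-0.241, -3.132, -0.0]
force: [-1.3, -0.2, 3.8]
width: 0.1
finger_force: 2.3
time_s: 7.68
tcp_pos: [471.3, 0.8, 21.4]
tcp_rot: [-0.241, -3.132, 0.0]
force: [-1.4, 0.1, 4.8]
width: 0.4
finger_force: 2.6
```

Contact came at TCP z≈22.8, which is the pad top at 44. Plate flat with ~3.5 mm of pad travel should then be at TCP z≈9.3, with a force near 19 N.

```bash
python3 -m creep '[0,0,-0.06,0,0,0, 0,0,-0.05,0,0,0, 0,0,0,0,0,0]'; python3 -m creep '[0,0,-0.04,0,0,0, 0,0,-0.04,0,0,0, 0,0,0,0,0,0]'; python3 -m creep '[0,0,-0.02,0,0,0, 0,0,0,0,0,0]'
```

```text
time_s: 8.05
tcp_pos: [471.3, 0.8, 15.9]
tcp_rot: [0.241, 3.132, 0.0]
force: [-2.2, 0.2, 7.8]
width: 0.4
finger_force: 3.7
time_s: 8.43
tcp_pos: [471.3, 0.8, 12.2]
tcp_rot: [-0.241, -3.132, 0.0]
force: [-4.1, -0.1, 13.6]
width: 0.6
finger_force: 7.0
time_s: 8.68
tcp_pos: [471.4, 0.8, 11.3]
tcp_rot: [-0.241, -3.132, 0.0]
force: [-4.9, 0.4, 15.4]
width: 0.1
finger_force: 7.9
```

```bash
python3 -m creep '[0,0,-0.04,0,0,0, 0,0,0,0,0,0]'; python3 -m creep '[0.06,-0.01,0,0,0,0, 0.06,-0.01,0,0,0,0, 0.06,-0.009,0,0,0,0, 0,0,0,0,0,0]'
```

```text
time_s: 8.93
tcp_pos: [471.4, 0.8, 9.4]
tcp_rot: [-0.241, -3.132, 0.0]
force: [-4.9, 0.7, 20.2]
width: 0.5
finger_force: 9.8
time_s: 9.43
tcp_pos: [480.1, -0.6, 9.3]
tcp_rot: [-0.241, -3.131, -0.0]
force: [-6.7, 0.9, 19.7]
width: 0.1
finger_force: 9.8
```

```bash
python3 -m creep '[0.08,-0.012,0,0,0,0, 0.08,-0.012,0,0,0,0, 0.08,-0.012,0,0,0,0, 0.08,-0.013,0,0,0,0, 0,0,0,0,0,0]'
```

```text
time_s: 10.05
tcp_pos: [496.3, -3.1, 9.4]
tcp_rot: [-0.241, -3.132, -0.0]
force: [-6.6, 0.3, 18.9]
width: 0.5
finger_force: 9.7
```

```bash
python3 -m creep '[0.08,-0.012,0,0,0,0, 0.08,-0.012,0,0,0,0, 0.08,-0.012,0,0,0,0, 0.08,-0.013,0,0,0,0, 0,0,0,0,0,0]'; python3 -m creep '[0.08,-0.012,0,0,0,0, 0.08,-0.012,0,0,0,0, 0.08,-0.012,0,0,0,0, 0.08,-0.013,0,0,0,0, 0,0,0,0,0,0]'
```

```text
time_s: 10.68
tcp_pos: [512.3, -5.5, 9.4]
tcp_rot: [-0.241, -3.132, -0.0]
force: [-6.8, -0.5, 19.6]
width: 0.6
finger_force: 9.7
time_s: 11.3
tcp_pos: [528.4, -8.0, 9.5]
tcp_rot: [-0.241, -3.132, -0.0]
force: [-6.2, 0.1, 18.6]
width: 0.1
finger_force: 9.6
```

```bash
python3 -m creep '[0.08,-0.012,0,0,0,0, 0.08,-0.012,0,0,0,0, 0.08,-0.012,0,0,0,0, 0,0,0,0,0,0]'; python3 -m creep '[0.06,-0.009,0,0,0,0, 0.06,-0.009,0,0,0,0, 0,0,0,0,0,0]'
```

```text
time_s: 11.8
tcp_pos: [540.4, -9.8, 9.5]
tcp_rot: [-0.241, -3.132, -0.0]
force: [-6.9, -0.3, 20.5]
width: 0.5
finger_force: 9.6
time_s: 12.18
tcp_pos: [544.7, -10.5, 9.0]
tcp_rot: [-0.241, -3.129, -0.0]
force: [-12.4, 1.1, 19.3]
width: 0.3
finger_force: 10.1
```

```bash
python3 -m creep '[0.05,-0.008,0,0,0,0, 0,0,0,0,0,0]'; python3 -m creep '[0.05,-0.008,0,0,0,0, 0,0,0,0,0,0]'
```

```text
time_s: 12.42
tcp_pos: [546.5, -10.8, 8.8]
tcp_rot: [-0.241, -3.127, -0.0]
force: [-15.4, 2.8, 20.8]
width: 0.5
finger_force: 11.7
time_s: 12.68
tcp_pos: [549.5, -11.3, 8.9]
tcp_rot: [-0.241, -3.129, -0.0]
force: [-12.3, 2.5, 19.8]
width: 0.6
finger_force: 11.0
```

Over the leaf now (the force rose and then eased). Continuing to the stop.

```bash
python3 -m creep '[0.05,-0.008,0,0,0,0, 0,0,0,0,0,0]'; python3 -m creep '[0.05,-0.008,0,0,0,0, 0,0,0,0,0,0]'; python3 -m creep '[0.04,-0.006,0,0,0,0, 0,0,0,0,0,0]'
```

```text
time_s: 12.92
tcp_pos: [552.3, -11.7, 9.0]
tcp_rot: [-0.241, -3.129, -0.0]
force: [-11.7, 2.1, 19.6]
width: 0.6
finger_force: 10.8
time_s: 13.18
tcp_pos: [553.2, -11.9, 8.7]
tcp_rot: [-0.241, -3.126, -0.0]
force: [-20.2, 3.7, 25.7]
width: 0.6
finger_force: 15.0
time_s: 13.42
tcp_pos: [553.2, -11.9, 8.4]
tcp_rot: [-0.241, -3.122, -0.0]
force: [-29.8, 5.8, 33.4]
width: 0.4
finger_force: 19.2
```

Hard stop at TCP x=553.2, matching the computed home position (pad at ≈(553,−13)). I'll release the push load and lift straight up.

```bash
python3 -m creep '[-0.05,0.008,0.02,0,0,0, 0,0,0,0,0,0]'; python3 -m creep '[0,0,0.2,0,0,0, 0,0,0.4,0,0,0, -0.02,0,1,0,0,0, -0.3,0,1,0,0,0, -0.5,0.8,1,0,0,0, -0.4,1,1,0,0,0, -0.4,1,0,0,0,0, -0.4,1,0,0,0,0, 0,0,0,0,0,0]'; python3 - <<'E'
from cell import r,cams
import cv2,numpy as np
from h import *
c=cams.capture("scene");t=cams.capture("top")
a=c["image"][225:295,265:395,::-1]; d=t["image"][180:310,230:400,::-1]
o=np.zeros((600,800,3),np.uint8);o[:215,:400]=cv2.resize(a,(400,215),interpolation=2);o[:,:]=0
o[:306,:400]=cv2.resize(d,(400,306),interpolation=2);o[306:306+215,:400]=cv2.resize(a,(400,215),interpolation=2)
d=t["image"][180:310,270:356,::-1];o[:,400:797]=cv2.resize(d,(397,600),interpolation=2);cv2.imwrite("pics/e1.png",o)
E
```

```text
time_s: 13.68
tcp_pos: [553.2, -11.9, 9.7]
tcp_rot: [-0.241, -3.127, -0.0]
force: [-15.2, 3.3, 17.9]
width: 0.6
finger_force: 12.3
time_s: 14.8
tcp_pos: [459.1, 169.1, 229.1]
tcp_rot: [0.236, 3.131, 0.001]
force: [-0.2, -0.5, -0.4]
width: 0.8
finger_force: 0.0
```

View pics/e1.png

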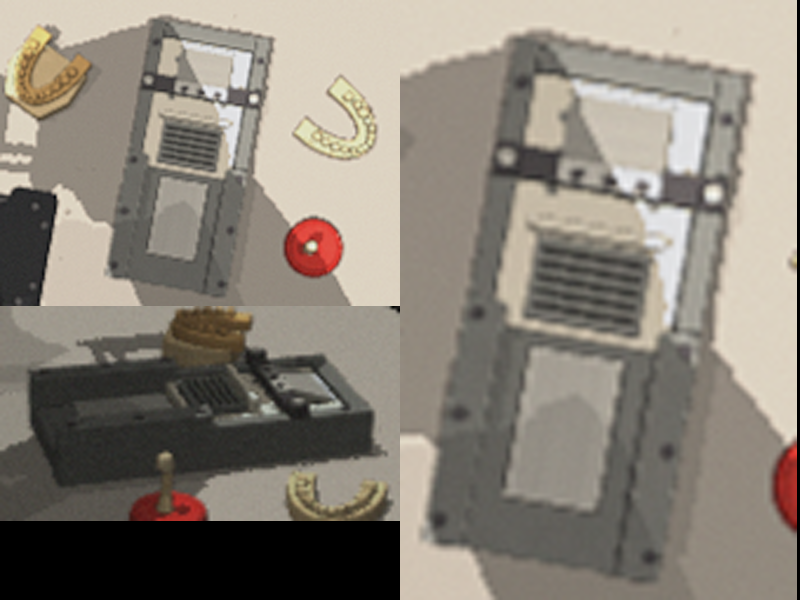

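The plate is home: its nose reaches the end stop at (530–710,80–105) in the right panel. The tongue (565,430) shows clear behind the tail, and the casts and ring have not moved. Nothing is touching the robot (force ≈0).

```bash
python3 -c "
from cell import r
print(r.hand_in())"
```

```text
the job is handed in; nothing more can be done
None
```

The plate was pressed flat and pushed under the bridge and leaf spring to the end stop, then released; the last picture shows the tongue clear behind the tail and the casts and ring still in place, and I handed the job in at about 15 s (no verdict was returned).

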